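# Set the belt sander's speed wheel to the orange stage

### The arm

A 6-joint arm with a two-finger parallel gripper is mounted at the origin on the work surface. World frame = base frame: x ahead of the robot, y to its left, z up, the work surface at z = 0. Lengths are in mm, angles in rad, forces in N, time in s.
With the tool pointing down it reaches from about 350 to 975 mm from the base axis. Payload 7.1 kg.
Tool frame: the origin (TCP) lies at the very end of the fingers, on their centre line; the grasp point (between the pads) lies 19 mm behind it (ctrl.grip_point_offset is the distance from the TCP to the grasp point, in mm); z points along the fingers, y is the direction in which the jaws open and shut (so a half turn about z gives the same grasp; the last joint's range is limited). The gripper opens to 88 mm and grips with 3 to 60 N. Pads are 20 mm wide; open, the fingers measure 115 mm over their backs; the gripper's body (75 mm by 178 mm) begins 61 mm behind the grasp point.
Start: joints at [-1.268, 0.423, 1.63, -0, 1.089, -0.019], TCP at [197.689, -592.894, 222.675] pointing down, gripper open.
Joint ranges: [-3, 3], [-0.9, 2.11], [0.09, 2.58], [-1.31, 4.45], [0.11, 2.69], [-2.54, 2.54]. Speed limits (rad/s): [2.39, 2.39, 3.01, 3.14, 3.14, 3.14].

### API

Orientations are given as a rotation vector (axis times angle).
In Python, from workcell import ctrl gives the robot as it stands.
- The arm moves only by the tool move_arm, never from a script. Its argument "increments" is one flat list of numbers, 5 for each row, row after row: the closure in counts, from 0 (fully open) to 255 (shut), then the shift along the tool's x, y, z in mm, then the turn about the tool's z in degrees. In form: [grip, dx, dy, dz, yaw, grip, dx, dy, dz, yaw, ...]. A call has 1 to 12 rows; each row is the pose to reach, as a shift and turn from the pose measured when the call began, along the tool's axes at that moment; what a row does not reach only later rows make up. A row lasts 1/8 s, in which the tool goes at most 62.5 mm and 10.7 degrees, less where a joint would pass 70% of its speed; a pose out of reach is approached as far as the arm can. A call with a gripper value outside its range is refused whole. The fingers move at their own pace and stop on an object; the grip force is fixed at half the most. Time passes only in rows, so rows that repeat a pose let the fingers close. It gives the time, the measured TCP pose, the force and the opening at its end, in the units of the state.
- ctrl.get_obs(): the state, without advancing time (a new reading comes with each control period).
- ctrl.get_image(name): name is "side" or "top"; returns a dict with "frame" (480x640x3 uint8, red, green, blue), "vertical_fov" (degrees; the focal length in pixels is half the picture's height over the tangent of half this angle, whatever the lens; pixels are square), "cx", "cy" (the principal point, pixels), "pose" (4x4, takes a point from camera to world coordinates). Camera axes: x right, y down, z forward; pixel columns grow to the right and rows downward; lengths in mm; the calibration is good to about 2 mm. A picture is of the moment at which its call begins. There is no depth.
- ctrl.close_job(): hands the job in, once; it reports no verdict.
The state is a dict: "t": time; "qpos": joint angles; "qvel": joint speeds; "joint_torque": joint torques, N m; "ee_pos": TCP position; "orientation": TCP orientation; "ft_force": force on the tool from outside, world axes, zero at the start; "moment": the same for the moment, N m; "width": finger opening in mm.
Only numpy, scipy, OpenCV 4.12 (cv2) and the standard library are available. Lean on these libraries where they do the work, as an engineer would, in place of code of your own. Each camera call takes 0.05 s, during which the arm holds its last target.

### The job

Set the belt sander to its orange speed stage: with a fingertip, flick the edge of the speed thumbwheel on top of the housing forward, towards the nose, click by click, until the orange mark stands at the arrows on the housing with the wheel at rest in that click. Leave the sander standing where it is, without lifting, tipping or shoving it, leave the other things on the desk as they lie, and finish clear of everything.

Things in the scene. Friction and masses are not known exactly. Their poses are not given: they have to be found in the camera images.
- sander: red cordless belt sander with black grips, standing loose on its belt; 2.6 kg, 320 mm long with the battery at its tail, 96 wide. Origin on the desk under the middle of the belt; x points to the nose (round black front knob at x = 86, 130 high), z up; rear handle (135 high) and battery at -x. Pushed sideways it slides at about 10 N or more.
- wheel_top (a point): topmost point of the speed thumbwheel's rim, mid-width; fixed to the housing at (4, 0, 142) mm in the sander's frame. The wheel is a black knurled rubbery disc on edge (friction about 1), radius 20 mm, 13 wide, its axle level and across the sander; it stands 8 mm proud of a flat grey bezel (66 long, 42 wide) with a dark arrow each side pointing at the wheel's top line.
- speed_wheel (a joint): turn of the thumbwheel, rad; grows as its top runs towards the nose (sander +x). A click every 0.6 (12 mm of rim): stages 1 to 6 at 0, 0.6 ... 3.0, a stop just beyond each end. White bars, growing longer, mark the stages; stage 5 (2.4) is orange across the full width. Starts at stage 1, 2 or 3. Let go between clicks it springs into the nearer; 2 N along the rim takes it out of one.
- orange_mark (a point): middle of the orange mark on the rim; turns with the wheel and is hidden inside the housing while far from the top. At the arrows it is at the top of the wheel.
- battery_a: red and black slide-on battery pack, 112 x 76 x 64, standing on its dark foot beside the sander, on the side away from the robot (mm); origin at the middle of its underside. Not part of the job.
- battery_b: a second, equal battery pack, apart on the desk (mm); origin at the middle of its underside. Not part of the job.
- tape_measure: yellow tape measure, 70 x 36 x 66, standing on edge beside the sander, on the side towards the robot (mm); origin at the middle of its underside. Not part of the job.
- pencil: flat red carpenter's pencil, 170 x 15 x 8, lying beside the sander, on the side towards the robot (mm); origin at the middle of its underside. Not part of the job.
- sanding_block: hand sanding block, cork with a wooden back, 125 x 70 x 40 (mm); origin at the middle of its underside. Not part of the job.
- mug: white mug, 80 across, 92 high (mm); origin at the middle of its underside. Not part of the job.
- bit_case: black screwdriver bit case with a clear lid, 120 x 75 x 36 (mm); origin at the middle of its underside. Not part of the job.

How it is judged (in metres and radians):
At the end, for the whole second after the job is handed in: The speed wheel rests in its fifth click, the orange mark at the arrows (2.4 rad, within 0.1); the sander stands flat, within 25 mm of where it was (value of joint speed_wheel between 2.3 and 2.5 rad and velocity of joint speed_wheel between -0.1 and 0.1 rad/s and distance of each of sander, wheel_top from where it was at the start of the episode below 0.025 m and angle between sander's own z axis and vertical below 0.05 rad and linear speed of sander below 0.01 m/s); the robot touches nothing.
It fails at once if the sander is lifted, tipped or shoved (12 mm up, 0.15 rad, or 25 mm from its place) (height (world z) of sander above 0.012 m or angle between sander's own z axis and vertical above 0.15 rad or distance of any of sander, wheel_top from where it was at the start of the episode above 0.025 m).
It fails at once if another thing on the desk is moved by more than 20 mm (distance of any of battery_a, battery_b, tape_measure, pencil, sanding_block, mug, bit_case from where it was at the start of the episode above 0.02 m).
It also fails if it takes over 48 s, if anything falls off the work surface, if the arm or the gripper's body presses on something with over 40 N, if the wrist force passes 120 N, or if a joint passes its speed limit or range.

## Working session

There is one attempt and no reset: what is moved stays moved. The work goes in short steps, Python scripts to look and compute and a tool call to move; the robot and the scene stay as the last step left them, time stands still between calls to the robot, and variables do not carry over. Pictures are saved under pics/ and viewed, and the job is handed in when it is done.

Besides the shell and the picture viewer there is one more tool, called after "Call:" as name(argument=value, ...), one argument or row to a line, values as JSON. move_arm: Moves the arm, as the interface text tells. Its arguments: {"type":"object","properties":{"increments":{"type":"array","items":{"type":"number"}}},"required":["increments"]}

```bash
mkdir -p pics; cat > h.py <<'E'
import numpy as np, cv2
from workcell import ctrl
def shot(n,tag):
    d=ctrl.get_image(n); cv2.imwrite(f'pics/{tag}.png',cv2.cvtColor(d['frame'],cv2.COLOR_RGB2BGR))
    np.savez(f'{tag}.npz',**d); return d
def load(tag): return dict(np.load(f'{tag}.npz'))
def ray(d,u,v):
    f=240/np.tan(np.radians(float(d['vertical_fov']))/2); P=np.array(d['pose'])
    r=P[:3,:3]@np.array([(u-d['cx'])/f,(v-d['cy'])/f,1.]); return P[:3,3],r/np.linalg.norm(r)
def onz(d,u,v,z):
    o,r=ray(d,u,v); return o+r*(z-o[2])/r[2]
def proj(d,p):
    f=240/np.tan(np.radians(float(d['vertical_fov']))/2); P=np.array(d['pose'])
    c=P[:3,:3].T@(np.array(p)-P[:3,3]); return c[0]/c[2]*f+d['cx'],c[1]/c[2]*f+d['cy']
def tri(d1,p1,d2,p2):
    o1,r1=ray(d1,*p1);o2,r2=ray(d2,*p2)
    s=np.linalg.lstsq(np.c_[r1,-r2],o2-o1,rcond=None)[0]
    a=o1+s[0]*r1;b=o2+s[1]*r2; return (a+b)/2,np.linalg.norm(a-b)
E
python3 - <<'E'
from h import *
for n in('side','top'):
    d=shot(n,n+'0'); print(n,d['vertical_fov'],d['cx'],d['cy'],np.round(d['pose'],3).tolist())
print(ctrl.get_obs())
E
```

```text
side 53.00620108244729 316.60919258719645 246.90061753423302 [[-0.797, -0.387, 0.464, -57.856], [-0.604, 0.489, -0.629, 805.229], [0.017, -0.781, -0.624, 932.231], [0.0, 0.0, 0.0, 1.0]]
top 48.3165679162058 315.49837037726365 229.1663961736848 [[0.029, -0.997, 0.068, 451.797], [-1.0, -0.028, 0.008, -15.215], [-0.006, -0.068, -0.998, 1374.252], [0.0, 0.0, 0.0, 1.0]]
{'t': 0.1, 'qpos': array([-1.26799198e+00,  4.23754732e-01,  1.63055234e+00, -1.65286147e-05,
        1.08857747e+00, -1.90348339e-02]), 'qvel': array([ 0.00117117, -0.0036799 , -0.00158497, -0.0001254 , -0.00061655,
        0.00063841]), 'joint_torque': array([ 1.95108032e-04, -5.45609057e+01, -2.74325395e+01,  6.44625351e-02,
        1.88079744e-02, -1.75389005e-05]), 'ee_pos': array([ 197.5566024 , -592.4688293 ,  222.00953065]), 'orientation': array([-3.09974212e+00, -5.03172083e-01,  3.09596991e-04]), 'ft_force': array([-0.28489116,  0.20023787, -0.47371164]), 'moment': array([-0.05176003,  0.0404854 , -0.02876036]), 'width': 87.81859032908177}
```

View pics/side0.png

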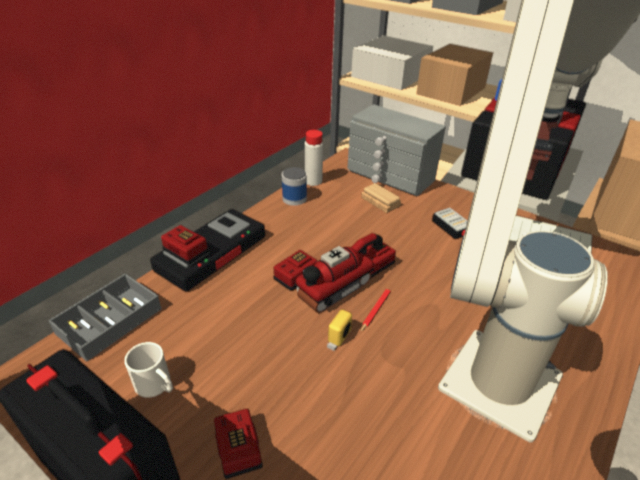

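View pics/top0.png

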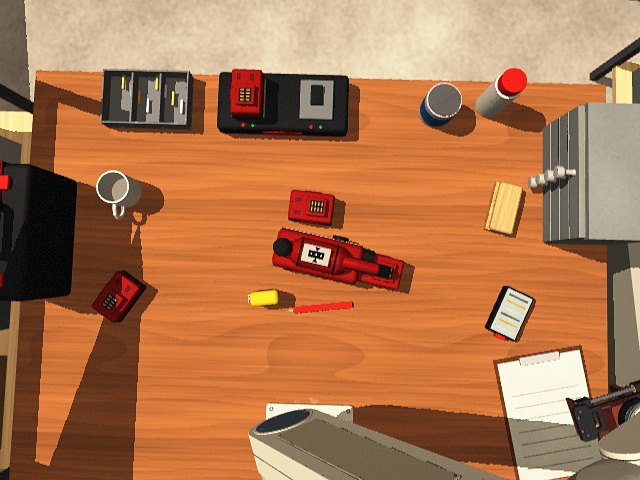

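```bash
python3 - <<'E'
from h import *
for t,(x0,y0,x1,y1) in (('top0',(265,220,415,300)),('side0',(260,220,410,320))):
    d=load(t); c=cv2.cvtColor(d['frame'],cv2.COLOR_RGB2BGR)[y0:y1,x0:x1]
    cv2.imwrite(f'pics/{t}c.png',cv2.resize(c,None,fx=5,fy=5,interpolation=cv2.INTER_CUBIC))
    m=cv2.cvtColor(d['frame'],cv2.COLOR_RGB2HSV)
E
```

```text
(no output)
```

View pics/top0c.png

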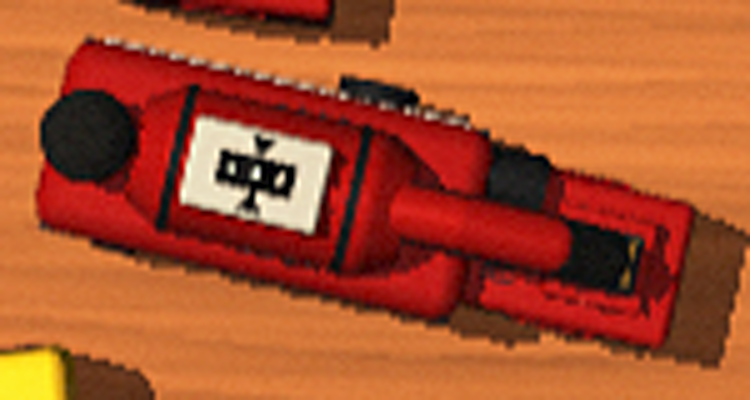

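View pics/side0c.png

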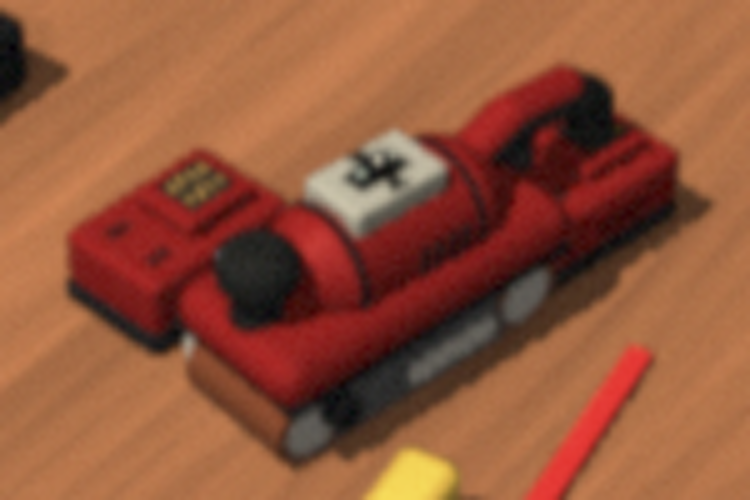

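```bash
python3 - <<'E'
from h import *
T,S=load('top0'),load('side0')
tp=np.array([(197,115),(178,202),(315,235),(333,152)])/5+[265,220]-.4
sp=np.array([(305,183),(358,217),(447,168),(395,131)])/5+[260,220]-.4
X=[]
for a,b in zip(tp,sp):
    p,e=tri(T,a,S,b); X.append(p); print(p.round(1),round(e,1))
X=np.array(X); c=X.mean(0); print('c',c)
ax=(X[0]+X[1]-X[2]-X[3])/2; print('len',np.linalg.norm(ax),'yaw',np.degrees(np.arctan2(ax[1],ax[0])))
# on-plane z=134 refine with top
Y=np.array([onz(T,*a,134) for a in tp]); ax=(Y[0]+Y[1]-Y[2]-Y[3])/2; print(Y.mean(0),np.linalg.norm(ax),np.degrees(np.arctan2(ax[1],ax[0])), np.linalg.norm(Y[0]-Y[1]))
Y=np.array([onz(S,*a,134) for a in sp]); ax=(Y[0]+Y[1]-Y[2]-Y[3])/2; print(Y.mean(0),np.linalg.norm(ax),np.degrees(np.arctan2(ax[1],ax[0])))
# knob, battery tail ends for yaw; black wheel blob centroid
for d,(u0,v0,u1,v1) in ((T,(303,246,330,264)),):
    g=cv2.cvtColor(d['frame'],cv2.COLOR_RGB2GRAY)[v0:v1,u0:u1]; print(g)
E
```

```text
[505.5  21.5 130.9] 2.1
[465.2  29.2 134. ] 3.2
[452.5 -34.3 132. ] 4.6
[491.  -41.5 133.2] 4.5
c [478.551006    -6.26551214 132.53238747]
len 64.68388833423406 yaw 77.86058931927064
[477.002789    -7.23634386 134.        ] 65.26581987268861 77.27894019168258 41.23488271402752
[479.07901143  -3.84678049 134.        ] 64.03056887244377 78.6466305249488
[[ 80 231 223 225 223 221 222 223 228 229 227 219 208 165 149 152 126 128
   88  65  48  44  53  50  53  51  52]
 [136 230 224 223 218 221 221 224 222 221 223 228 201  43 149 190 174 197
  175 154 121 119  92  75  46  45  46]
 [198 230 225 222 221 221 225 227 225 220 222 228 236  29   9   1  78 200
  230 222 212 214 179 158 129 127 118]
 [238 226 223 218 221 228 196 194 220 215 228 229 238  85  14  59 172 229
  223 221 222 224 224 221 219 219 202]
 [240 224 220 220 223 234  42  33 146 142 199 202 213 123  62 177 234 224
  224 220 221 221 221 221 222 225 226]
 [230 223 222 223 226 223  37   1   1   2   5  41  95  95 104 207 202 219
  215 225 223 224 221 218 216 218 221]
 [230 223 221 222 227 182   1  52 126  16  26  23  20   3   0  37  3
[... 588 characters left out ...]
 222 221 220 231 162]
 [225 222 222 223 222 225 225 226 230 234 204 174   1 148 140  95  21  14
    1   0 180 228 220 221 221 235 123]
 [220 227 227 224 225 223 225 224 221 229 213  98   0 245 238 198 137 146
  132  87 195 225 219 220 225 229  70]
 [190 203 220 224 225 229 224 224 227 207  88   4   5 217 231 227 228 228
  230 193 227 221 222 221 224 203  46]
 [ 64  90 151 176 178 201 218 225 228 135  98  30  32  98 229 224 221 221
  223 221 223 219 220 219 230 173  17]
 [ 50  42  26  26  39  83 154 173 182 153 189 129 136 100 231 225 225 221
  221 222 220 218 221 223 236 141  24]
 [ 43  46  48  53  46  42  43  24  29  78 151 173 174 145 210 226 220 223
  225 226 221 221 222 224 233  99  24]]
```

Call:
move_arm(
  increments=[255, 40, -40, 0, -5, 255, 80, -80, 0, -10, 255, 120, -120, 0, -15, 255, 160, -165, 0, -20, 255, 200, -205, 0, -25, 255, 240, -245, 0, -30, 255, 280, -290, 0, -35, 255, 320, -330, 0, -40, 255, 360, -370, 5, -45, 255, 400, -412, 10, -50, 255, 425, -440, 20, -55, 255, 448, -462, 30, -59],
)

```text
t: 1.6
ee_pos: [476.7, -10.7, 192.2]
orientation: [-2.446, -1.969, -0.0]
ft_force: [0.6, -0.6, 0.1]
width: 0.6
```

```bash
cat > st.py <<'E'
from h import *
from scipy.spatial.transform import Rotation as R
o=ctrl.get_obs(); M=R.from_rotvec(o['orientation']).as_matrix()
print(round(o['t'],2),o['ee_pos'].round(1),'F',o['ft_force'].round(2),'w',round(o['width'],1))
print('x',M[:,0].round(3),'y',M[:,1].round(3),'q6',o['qpos'][5].round(2))
E
python3 - <<'E'
from st import *
for n in('top','side'):
    shot(n,n+'1')
for t,(x0,y0,x1,y1) in (('top1',(265,200,415,300)),('side1',(260,200,410,320))):
    d=load(t); c=cv2.cvtColor(d['frame'],cv2.COLOR_RGB2BGR)[y0:y1,x0:x1]
    cv2.imwrite(f'pics/{t}c.png',cv2.resize(c,None,fx=5,fy=5,interpolation=cv2.INTER_CUBIC))
E
```

```text
1.6 [476.7 -10.7 192.2] F [ 0.59 -0.58  0.11] w 0.6
x [0.214 0.977 0.001] y [ 0.977 -0.214 -0.001] q6 0.17
```

View pics/top1.png

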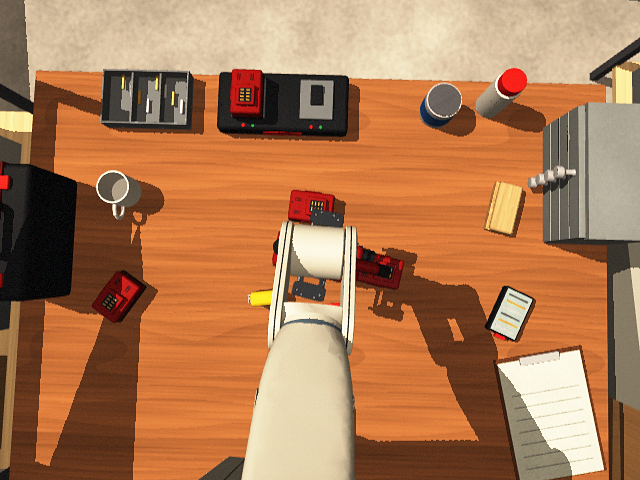

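View pics/side1c.png

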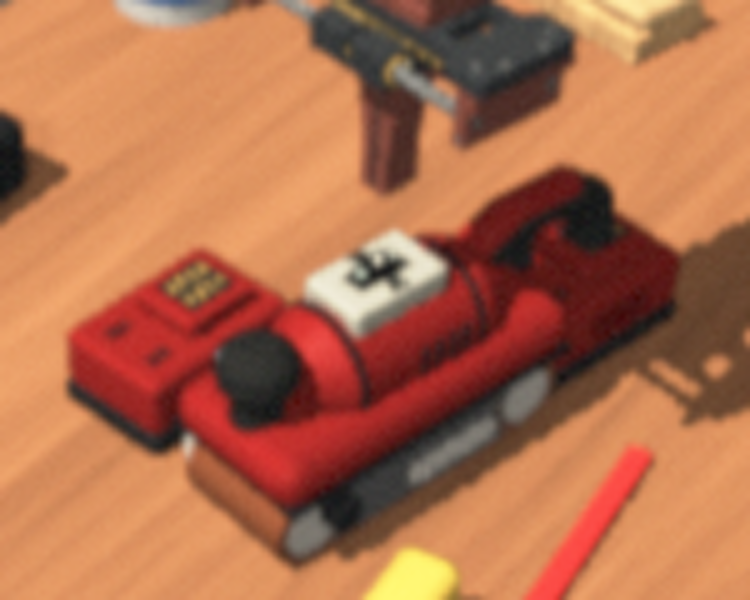

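Call:
move_arm(
  increments=[255, -1, 0, 20, 0, 255, -1, 0, 40, 0, 255, -1, 0, 46, 0, 255, -1, 0, 48, 0, 255, -1, 0, 48, 0, 255, -1, 0, 48, 0],
)

```text
t: 2.45
ee_pos: [476.8, -11.4, 144.3]
orientation: [-2.446, -1.969, -0.001]
ft_force: [-0.4, -0.5, 0.3]
width: 0.4
```

```bash
cat > pic.py <<'E'
import sys
from st import *
t=sys.argv[1]
d=shot('side',t); c=cv2.cvtColor(d['frame'],cv2.COLOR_RGB2BGR)[230:290,300:375]
cv2.imwrite(f'pics/{t}c.png',cv2.resize(c,None,fx=10,fy=10,interpolation=cv2.INTER_CUBIC))
E
python3 pic.py s2
```

```text
2.45 [476.8 -11.4 144.3] F [-0.43 -0.52  0.27] w 0.4
x [0.214 0.977 0.001] y [ 0.977 -0.214 -0.001] q6 0.16
```

View pics/s2c.png

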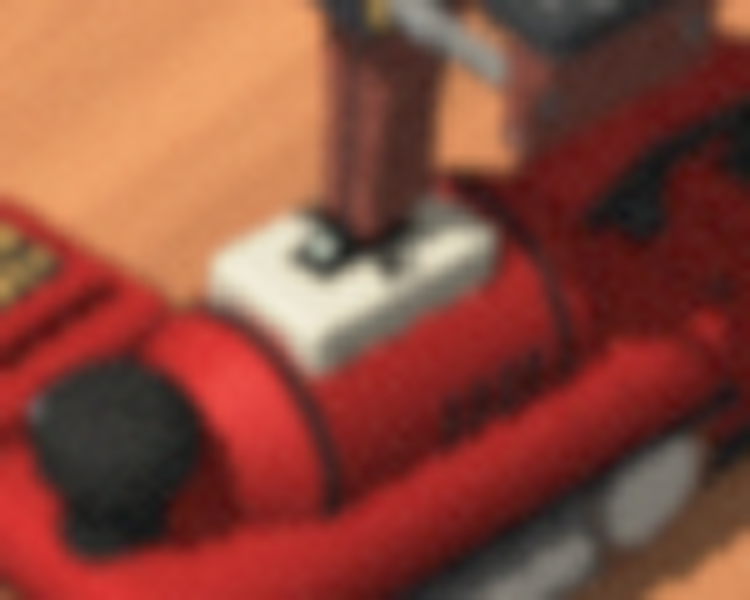

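Call:
move_arm(
  increments=[255, 0, 0, 1, 0, 255, 0, 0, 2, 0, 255, 0, 0, 2, 0],
)

```text
t: 2.88
ee_pos: [476.9, -11.3, 142.3]
orientation: [-2.446, -1.969, -0.001]
ft_force: [-0.6, 0.5, 1.3]
width: 0.3
```

Call:
move_arm(
  increments=[255, 0, 0, 0.5, 0, 255, 0, 0, 1, 0, 255, 0, 0, 1, 0],
)

```text
t: 3.25
ee_pos: [477.0, -11.3, 142.0]
orientation: [-2.446, -1.969, -0.001]
ft_force: [-3.5, 1.1, 10.3]
width: 0.1
```

Call:
move_arm(
  increments=[255, 3, 0, 0.6, 0, 255, 6, 0, 0.6, 0, 255, 9, 0, 0.6, 0, 255, 12, 0, 0.6, 0, 255, 12, 0, 0.6, 0],
)

```text
t: 3.88
ee_pos: [479.5, 0.5, 142.0]
orientation: [-2.446, -1.969, -0.001]
ft_force: [-2.7, -1.1, 9.9]
width: 0.5
```

```bash
python3 pic.py s3
```

```text
3.88 [479.5   0.5 142. ] F [-2.66 -1.13  9.94] w 0.5
x [0.213 0.977 0.001] y [ 0.977 -0.213 -0.001] q6 0.19
```

View pics/s3c.png

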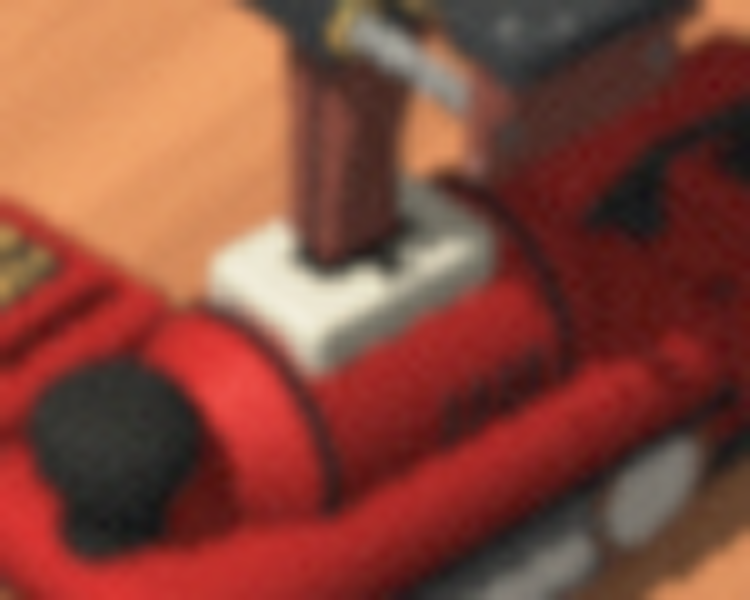

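Call:
move_arm(
  increments=[255, 0, 0, -20, 0, 255, -10, 0, -50, 0, 255, -14, 0, -50, 0, 255, -14, 0, -50, 0],
)

```text
t: 4.42
ee_pos: [476.1, -13.4, 191.4]
orientation: [-2.446, -1.968, -0.0]
ft_force: [0.5, 0.2, 0.1]
width: 0.7
```

```bash
python3 pic.py s4; python3 - <<'E'
from h import *
c=[cv2.resize(cv2.cvtColor(load(t)['frame'],cv2.COLOR_RGB2BGR)[240:270,320:352],None,fx=12,fy=12,interpolation=cv2.INTER_CUBIC) for t in('side1','s4')]
cv2.imwrite('pics/cmp4.png',np.hstack(c))
E
```

```text
4.42 [476.1 -13.4 191.4] F [0.49 0.2  0.14] w 0.7
x [0.214 0.977 0.001] y [ 0.977 -0.214 -0.001] q6 0.16
```

View pics/cmp4.png

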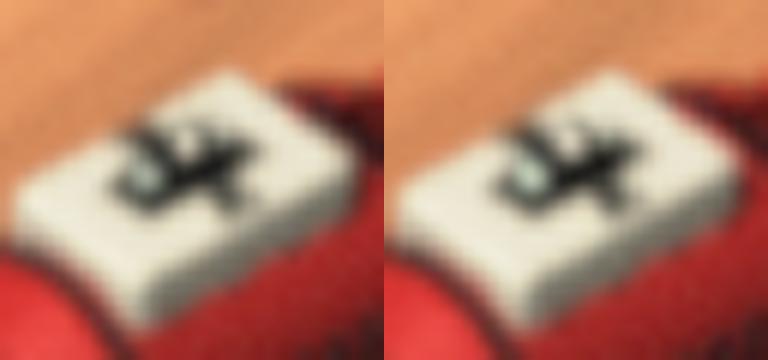

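Call:
move_arm(
  increments=[255, -60, 0, -10, 0, 255, -120, 0, -10, 0, 255, -180, 0, -10, 0, 255, -240, 0, -10, 0, 255, -260, 0, -10, 0, 255, -260, 0, -10, 0],
)

```text
t: 5.22
ee_pos: [419.5, -268.0, 199.6]
orientation: [-2.447, -1.964, 0.001]
ft_force: [-0.2, 0.7, -0.9]
width: 0.4
```

```bash
python3 - <<'E'
from h import *
shot('top','t5'); shot('side','s5')
c=[cv2.resize(cv2.cvtColor(load(t)['frame'],cv2.COLOR_RGB2BGR)[238:272,298:336],None,fx=10,fy=10,interpolation=cv2.INTER_CUBIC) for t in('top0','t5')]
cv2.imwrite('pics/cmp5.png',np.hstack(c))
E
```

```text
(no output)
```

View pics/cmp5.png

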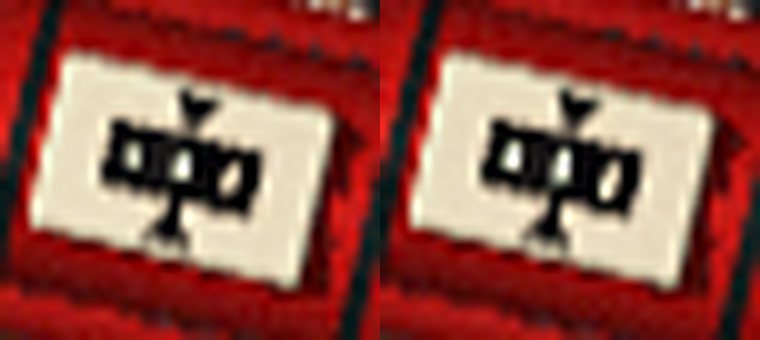

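Call:
move_arm(
  increments=[255, 60, 0, 0, 0, 255, 120, 0, 0, 0, 255, 180, 0, 0, 0, 255, 240, 0, 10, 0, 255, 262, 0, 30, 0, 255, 262, 0, 45, 0, 255, 262, 0, 50, 0, 255, 262, 0, 50, 0],
)

```text
t: 6.32
ee_pos: [475.4, -11.0, 150.2]
orientation: [-2.445, -1.965, 0.002]
ft_force: [0.0, -0.9, -0.5]
width: 0.7
```

Call:
move_arm(
  increments=[255, -1, 1.5, 5, 0, 255, -1, 1.5, 7.5, 0, 255, -1, 1.5, 8.5, 0, 255, -1, 1.5, 9, 0, 255, -1, 1.5, 9, 0],
)

```text
t: 6.95
ee_pos: [476.9, -12.6, 142.0]
orientation: [-2.445, -1.965, 0.002]
ft_force: [-3.6, -1.6, 8.3]
width: 0.4
```

Call:
move_arm(
  increments=[255, 3, 0, 0.6, 0, 255, 6, 0, 0.6, 0, 255, 9, 0, 0.6, 0, 255, 12, 0, 0.6, 0, 255, 12, 0, 0.6, 0, 255, 12, 0, -10, 0, 255, 0, 0, -15, 0, 255, 0, 0, -15, 0],
)

```text
t: 7.95
ee_pos: [477.2, -13.5, 157.6]
orientation: [-2.447, -1.965, 0.001]
ft_force: [0.1, -0.2, -0.4]
width: 0.4
```

```bash
python3 pic.py s6
```

```text
7.95 [477.2 -13.5 157.6] F [ 0.08 -0.24 -0.41] w 0.4
x [0.216 0.976 0.002] y [ 0.976 -0.216 -0.003] q6 0.16
```

View pics/s6c.png

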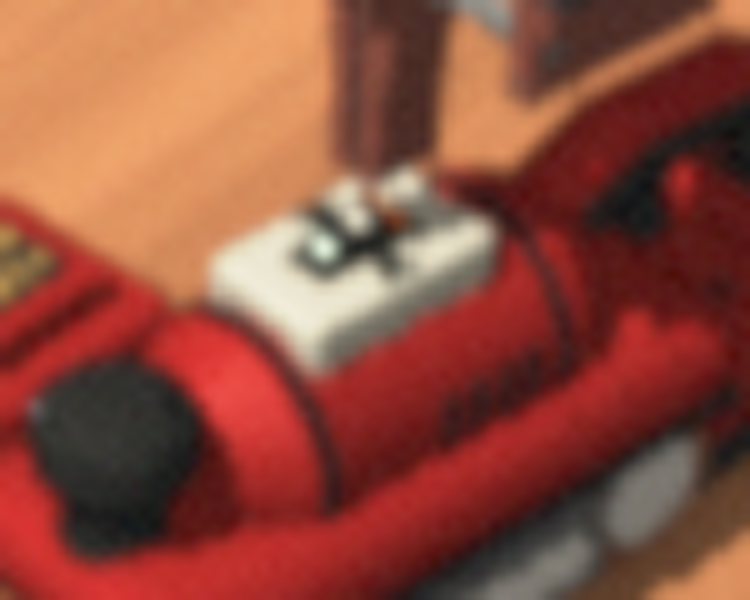

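The orange mark has appeared on the tail side of the wheel, at about (395, 210) in the crop, so it stands at stage 4. One more click is needed.

Call:
move_arm(
  increments=[255, 1, 0, 8, 0, 255, 1, 0, 14, 0, 255, 1, 0, 15.5, 0, 255, 1, 0, 16.2, 0, 255, 1, 0, 16.2, 0],
)

```text
t: 8.62
ee_pos: [477.1, -12.0, 141.7]
orientation: [-2.446, -1.964, 0.002]
ft_force: [-4.8, 0.6, 17.1]
width: 0.3
```

Call:
move_arm(
  increments=[255, 3, 0, 0.4, 0, 255, 6, 0, 0.4, 0, 255, 9, 0, 0.4, 0, 255, 12, 0, 0.4, 0, 255, 12, 0, 0.4, 0, 255, 12, 0, -10, 0, 255, 0, 0, -40, 0, 255, 0, 0, -50, 0, 255, -40, 0, -55, 0, 255, -100, 0, -60, 0],
)

```text
t: 9.88
ee_pos: [455.9, -109.8, 201.5]
orientation: [-2.444, -1.968, 0.001]
ft_force: [0.9, -0.5, -0.3]
width: 0.3
```

Call:
move_arm(
  increments=[255, -60, 0, 0, 0, 255, -120, 0, 0, 0, 255, -170, 0, 0, 0, 255, -170, 0, 0, 0, 255, -170, 0, 0, 0],
)

```text
t: 10.5
ee_pos: [419.5, -275.3, 200.5]
orientation: [-2.443, -1.966, 0.001]
ft_force: [0.1, -0.1, -0.0]
width: 0.5
```

```bash
python3 - <<'E'
from st import *
shot('top','t7'); shot('side','s7')
c=[cv2.resize(cv2.cvtColor(load(t)['frame'],cv2.COLOR_RGB2BGR)[238:272,298:336],None,fx=10,fy=10,interpolation=cv2.INTER_CUBIC) for t in('top0','t7')]
cv2.imwrite('pics/cmp7.png',np.hstack(c))
c=cv2.cvtColor(load('s7')['frame'],cv2.COLOR_RGB2BGR)[230:290,300:375]
cv2.imwrite('pics/s7c.png',cv2.resize(c,None,fx=10,fy=10,interpolation=cv2.INTER_CUBIC))
E
```

```text
10.5 [ 419.5 -275.3  200.5] F [ 0.08 -0.08 -0.02] w 0.5
x [0.214 0.977 0.003] y [ 0.977 -0.214 -0.004] q6 -0.39
```

View pics/cmp7.png

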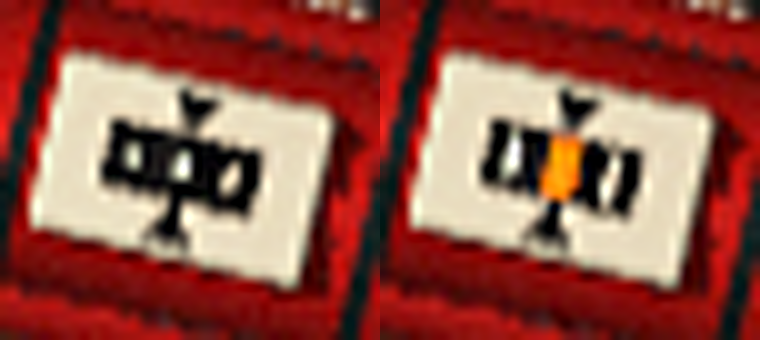

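View pics/t7.png

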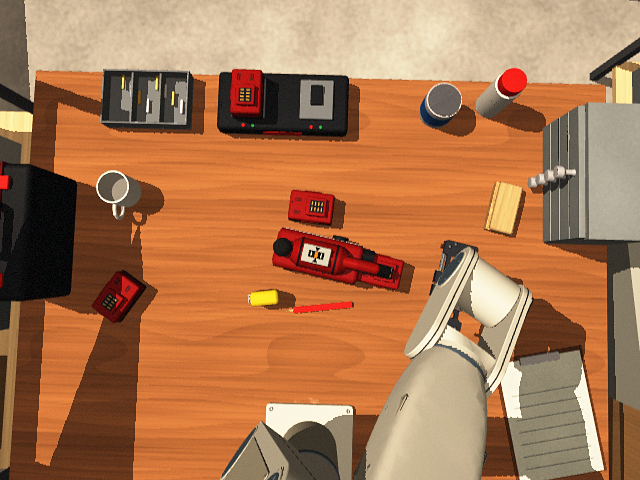

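The top view shows the orange mark at about (317, 254), exactly between the arrows. The sander and the other things are where they were, and the arm is clear.

```bash
python3 -c "
from workcell import ctrl
print(ctrl.close_job())"
```

```text
the job is handed in; nothing more can be done
None
```

The belt sander is set to its orange speed stage, and I have handed the job in, at about 10.6 s of the 48 s allowed. The hand-in gives no verdict, so what follows is from my own checks.

- **What I did:** I drew the closed fingertips 12 mm towards the nose across the top of the wheel three times, one click each. The wheel started at stage 2 and ended at stage 5. I pressed with about 8 to 10 N for the first two strokes, but the third began at 17 N, more than intended. That is still far below the 120 N wrist limit.
- **Last checks:** The final top view, with the arm drawn back, shows the orange mark between the two arrows with a white bar on each side. By eye, the sander and the other things on the desk are where they were at the start. The tool stands clear at about 200 mm height with the force near zero.
- **Disagreement:** The two cameras placed the bezel corners 2 to 5 mm apart, which made no difference to the strokes. No check failed.

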